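# Feel out the blocked stake socket, then seat the stake in a clear one

### The job

One of the three sloping sockets in the steel block has a broken-off shank jammed out of sight at its bottom. First feel for it with the wooden feeler and leave the feeler standing, let go, in that blocked socket as a marker; then seat the steel stake fully home, collar flat on the block, in one of the clear sockets and let go. Leave the other things on the bench where they are.

Things in the scene. Friction and masses are not known exactly. Their poses are not given: they have to be found in the camera images.
- feeler_grip (a point): centre of the feeler's square handle (22 x 22 mm, 60 mm long), 140 mm above the feeler's foot. Feeler: pale wood, 170 mm long, 0.1 kg; below the handle a round rod, 20 mm diameter, 110 mm long. z axis: from foot to handle; x, y: square to the handle's faces
- feeler_foot (a point): centre of the lower end of the feeler's rod (slightly tapered), same axes as the handle
- feeler: the feeler as a whole, loose; origin at its foot. It starts upright in a wooden rack, 90 x 90 mm, 80 mm high (hole 23 mm wide, 50 mm deep); the handle then stands 60 to 120 mm above the rack's top. Which of the two racks is on the left varies
- stake_head (a point): centre of the stake's square head (30 x 30 mm, 52 mm high), 104 mm above the shank's end. Stake: plain steel, 130 mm long, 0.5 kg; below the head a round collar, 36 mm diameter, 8 mm thick, then a round shank, 20 mm diameter, 70 mm long. z axis: from shank to head; x, y: square to the head's faces
- stake_collar (a point): point on the stake's axis at the underside of its collar, 34 mm below the head's centre, same axes as the head
- stake_foot (a point): centre of the lower end of the stake's shank (slightly tapered), 70 mm below the collar's underside, same axes as the head
- stake: the stake as a whole, loose; origin at its shank's end. It starts upright in the other wooden rack, 90 x 90 mm, 80 mm high, its collar lying on the rack's top
- socket_left (a point): centre of the mouth of the left socket (seen from the robot) of the steel block fixed to the bench. Bore round, 23 mm wide, slightly chamfered. z axis: out of the bore, leaning 30 degrees from vertical to the robot's side; y: along the row, to the left; x: across the sloping top face. Mouth about 106 mm above the bench
- socket_mid (a point): mouth of the middle socket, same axes. The three bores are parallel, 85 mm apart. A clear bore is 75 mm deep; in one, not known beforehand, a rigid stub fills the bottom 30 mm, so that a rod stops 45 mm below the mouth
- socket_right (a point): mouth of the right socket, same axes. The block's sloping top face is flat, 62 mm x 260 mm
- disc: white soldering disc, 150 mm across, 18 mm thick, flat on the bench between robot and block, a brass bangle on it; origin under its centre. Leave alone
- bangle_a: brass bangle, 62 mm across, 8 mm high, flat on the bench; origin under its centre. Leave alone
- bangle_b: brass bangle, 58 mm across, 7 mm high, lying on the white disc; origin under its centre. Leave alone
- jar: amber glass jar, 56 mm across, 70 mm high, upright; origin under its centre. Leave alone
- dish: small white bowl, 90 mm across, 30 mm high; origin under its centre. Leave alone
- tweezers: steel tweezers, 160 mm long, 8 mm high, flat on the bench; origin near the middle. Leave alone
- hammer: hammer lying on the bench; origin under its middle. Leave alone
Things that resemble listed ones, but are neither listed nor needed, are in the scene too. Leave any black or yellow look-alike of the stake alone. Leave any yellow look-alike of the feeler alone.

How it is judged:
On the way, in this order (a step that is already met when the one before it is completed fails the run):
1. the feeler stands in the blocked socket, its foot on the stub about 45 mm below the mouth, and is let go (((x of feeler_foot in the frame of socket_left between -0.006 and 0.006 m and y of feeler_foot in the frame of socket_left between -0.006 and 0.006 m and z of feeler_foot in the frame of socket_left between -0.052 and -0.038 m) or (x of feeler_foot in the frame of socket_mid between -0.006 and 0.006 m and y of feeler_foot in the frame of socket_mid between -0.006 and 0.006 m and z of feeler_foot in the frame of socket_mid between -0.052 and -0.038 m) or (x of feeler_foot in the frame of socket_right between -0.006 and 0.006 m and y of feeler_foot in the frame of socket_right between -0.006 and 0.006 m and z of feeler_foot in the frame of socket_right between -0.052 and -0.038 m)) and contact force between feeler and the fingers below 0.1 N and linear speed of feeler below 0.02 m/s), for 0.3 s.
2. the stake is fully home in a clear socket and let go (((x of stake_collar in the frame of socket_left between -0.005 and 0.005 m and y of stake_collar in the frame of socket_left between -0.005 and 0.005 m and z of stake_collar in the frame of socket_left between -0.004 and 0.004 m and angle between the z axis of stake_collar and the z axis of socket_left, either way round below 0.1 rad and z of stake_foot in the frame of socket_left below -0.064 m) or (x of stake_collar in the frame of socket_mid between -0.005 and 0.005 m and y of stake_collar in the frame of socket_mid between -0.005 and 0.005 m and z of stake_collar in the frame of socket_mid between -0.004 and 0.004 m and angle between the z axis of stake_collar and the z axis of socket_mid, either way round below 0.1 rad and z of stake_foot in the frame of socket_mid below -0.064 m) or (x of stake_collar in the frame of socket_right between -0.005 and 0.005 m and y of stake_collar in the frame of socket_right between -0.005 and 0.005 m and z of stake_collar in the frame of socket_right between -0.004 and 0.004 m and angle between the z axis of stake_collar and the z axis of socket_right, either way round below 0.1 rad and z of stake_foot in the frame of socket_right below -0.064 m)) and contact force between stake and the fingers below 0.1 N), for 0.2 s.
At the end, for the whole second after the job is handed in: The feeler stands released and at rest in the blocked socket (foot 38 to 52 mm below the mouth, within 6 mm of the bore's axis) and the stake released and at rest in a clear socket, its collar within 4 mm of the block's face, within 5 mm of the bore's axis and 0.1 rad of its direction (all of step 1 and all of step 2 and linear speed of stake below 0.02 m/s); the robot touches nothing.
It fails at once if the disc, a bangle, jar, bowl, tweezers or hammer is shifted by more than 30 mm (distance of any of disc, bangle_a, bangle_b, jar, dish, tweezers, hammer from where it was at the start of the episode above 0.03 m).
It also fails if it takes over 72 s, if anything falls off the work surface, if the arm or the gripper's body presses on something with over 40 N, if the wrist force passes 120 N, or if a joint passes its speed limit or range.

### The arm

A 7-joint arm with a two-finger parallel gripper is mounted at the origin on the work surface. World frame = base frame: x ahead of the robot, y to its left, z up, the work surface at z = 0. Lengths are in m, angles in rad, forces in N, time in s.
With the tool pointing down it reaches from about 0.4 to 0.85 m from the base axis. Payload 4.5 kg.
Tool frame: the origin (TCP) lies where the fingers leave the gripper's body, on its centre line; the fingertips stand 64 mm ahead of it and the grasp point (between the pads) lies 45 mm ahead of it; z points along the fingers, y is the direction in which the jaws open and shut (so a half turn about z gives the same grasp; the last joint's range is limited). The gripper opens to 88 mm and grips with 3 to 60 N. Pads are 18 mm wide; open, the fingers measure 123 mm over their backs; the gripper's body (75 mm by 187 mm) begins 45 mm behind the grasp point.
Start: joints at [1.142, 0.689, -0.195, 1.565, 0.157, 0.902, -0.215], TCP at [0.279, -0.559, 0.303] pointing down, gripper open.
Joint ranges: [-3.01, 3.01], [-0.46, 2.08], [-1.47, 1.51], [0.13, 2.56], [-1, 4.14], [0.04, 2.09], [-2.66, 2.66]. Speed limits (rad/s): [2.57, 2.57, 3.14, 3.14, 3.14, 3.14, 3.14].

### API

Orientations are given as a unit quaternion [x, y, z, w].
In Python, from plant import monitor, snapshot, workorder, finder gives the robot as it stands.
- The arm moves only by the tool carry_out, never from a script. Its argument "motion" is one flat list of numbers, 6 for each row, row after row: the shift along the tool's x, y, z in cm, then the turn, a rotation vector about the tool's x, y, z in rad. In form: [x, y, z, rx, ry, rz, x, y, z, rx, ry, rz, ...]. A call has 1 to 8 rows; each row shifts and turns the commanded pose from where the row before left it, along the tool's axes as they then stand; what a row does not reach is not made up. A row lasts 1/8 s, in which the tool goes at most 62.5 mm and 10.7 degrees, less where a joint would pass 70% of its speed; a pose out of reach is approached as far as the arm can. A call with a gripper value outside its range is refused whole. "hand" is the finger opening in cm, from 0 to 8.81, set as the call begins (left out, the last holds). The fingers move at their own pace and stop on an object; "grip_force" is the grip in N (left out, the last holds). Time passes only in rows, so rows that do not move let the fingers close. It gives the time, the measured TCP pose, the force and the opening at its end, in the units of the state.
- monitor.get_state(): the state, without advancing time (a new reading comes with each control period).
- snapshot(name): name is "scene" or "top" or "wrist"; returns a dict with "frame" (384x512x3 uint8, red, green, blue), "range_z" (384x512 float32, m along the optical axis (not along the pixel's ray), 0 where there is no reading), "fx", "fy", "cx", "cy" (pixels), "D" ([k1, k2, p1, p2, k3] as OpenCV has them; the pictures are not rectified), "rvec" (rotation vector, rad) and "tvec" (3), from world to camera coordinates, as OpenCV has them; the wrist camera has in their place "hand_eye" (4x4, takes a point from camera to tool coordinates, whose origin is the TCP and whose axes are the flange's). Camera axes: x right, y down, z forward; pixel columns grow to the right and rows downward; lengths in m; the calibration is good to about 2 mm. A picture is of the moment at which its call begins: read the wrist's pose just before it.
- workorder.finish_job(): hands the job in, once; it reports no verdict.
Trained networks look in a picture, given as the dict that the camera call returned (one of the last four; its "shot" number tells which), for a name from the list of things; names that differ only in an ending like _2 or _b are one class to them, and where a whole thing is asked for, a point or a joint stands for the part that bears it (a point fixed in the world has none). Each returns a list of dicts, best first, with "p" (0 to 1); they miss things now and then, are a little off and sometimes report something else, mostly with a low value. They report only what shows in the picture. A call takes as long as a camera call. They do not tell look-alikes from the thing itself.
- finder.masks_of(picture, thing): "pixels" (384x512 bool, what is visible of it) and "extent" ([left, top, right, bottom] in pixels, round what is visible of it).
The state is a dict: "clock": time; "q": joint angles; "qd": joint speeds; "joint_torque": joint torques, N m; "tool_pos": TCP position; "eef_rot": TCP orientation; "contact_force": force on the tool from outside, world axes, zero at the start; "moment": the same for the moment, N m; "opening": opening from 0.0 (shut) to 1.0 (fully open).
Only numpy, scipy, OpenCV 4.12 (cv2) and the standard library are available. Lean on these libraries where they do the work, as an engineer would, in place of code of your own. Each camera call takes 0.05 s, during which the arm holds its last target. There are 200 camera calls.

## Working session

There is one attempt and no reset: what is moved stays moved. The work goes in short steps, Python scripts to look and compute and a tool call to move; the robot and the scene stay as the last step left them, time stands still between calls to the robot, and variables do not carry over. Pictures are saved under pics/ and viewed, about 8 in all and at most 12, crops included, and the job is handed in when it is done.

Besides the shell and the picture viewer there is one more tool, called after ">>>" in YAML: its name, and indented under it one key for each argument. carry_out: Moves the arm, as the interface text tells. Its arguments: {"type":"object","properties":{"motion":{"type":"array"},"hand":{"type":"number"},"grip_force":{"type":"number"}},"required":["motion"]}

```bash
mkdir -p pics; ls
cat > h.py <<'E'
import numpy as np, cv2
from scipy.spatial.transform import Rotation as R
from plant import monitor, snapshot, workorder, finder
def cloud(s):
    "world xyz for each pixel (nan if no depth)"
    h,w=s['range_z'].shape
    u,v=np.meshgrid(np.arange(w),np.arange(h))
    K=np.array([[s['fx'],0,s['cx']],[0,s['fy'],s['cy']],[0,0,1]])
    n=cv2.undistortPoints(np.stack([u,v],-1).reshape(-1,1,2).astype(float),K,np.array(s['D'])).reshape(h,w,2)
    z=s['range_z'].astype(float).copy(); z[z==0]=np.nan
    P=np.dstack([n*z[...,None],z])
    if 'hand_eye' in s:
        H=np.array(s['hand_eye']); P=P@H[:3,:3].T+H[:3,3]
        st=s['st']; return P@R.from_quat(st['eef_rot']).as_matrix().T+np.array(st['tool_pos'])
    return (P-np.array(s['tvec']).ravel())@R.from_rotvec(np.array(s['rvec']).ravel()).as_matrix()
def snap(n):
    st=monitor.get_state(); s=snapshot(n); s['st']=st; return s
E
python3 - <<'E'
from h import *
print(monitor.get_state())
ims=[]
for n in('scene','top'):
    s=snap(n); P=cloud(s); np.savez(n+'.npz',P=P,f=s['frame'])
    cv2.imwrite(f'pics/{n}.png',cv2.resize(s['frame'][...,::-1],None,fx=1.5,fy=1.5))
    for t in('feeler','stake','socket_mid'):
        try: r=finder.masks_of(s,t)
        except Exception as e: print(t,e); continue
        for d in r[:5]:
            p=P[d['pixels']]; print(n,t,round(d['p'],2),d['extent'],np.nanmedian(p,0).round(3),np.nanmax(p[:,2]).round(3),np.median(s['frame'][d['pixels']],0))
E
```

```text
pics
{'clock': 0.0, 'q': array([ 1.14179994,  0.68995302, -0.19454307,  1.56631324,  0.15729014,
        0.90250015, -0.21507869]), 'qd': array([ 0.00029389,  0.00127809, -0.0009739 ,  0.00144685, -0.0013269 ,
       -0.00051966, -0.00037581]), 'joint_torque': array([-5.48761400e-04, -5.27558613e+01, -1.26705252e+00, -1.53426933e+01,
       -5.26948844e-02,  6.55384065e-03,  1.42853837e-04]), 'tool_pos': array([ 0.27878684, -0.55881606,  0.30193819]), 'eef_rot': array([ 9.73332738e-01,  2.29396136e-01, -2.55378472e-04, -8.53469170e-04]), 'contact_force': array([ 0.21979095,  0.33782913, -0.36613621]), 'moment': array([-0.00396827,  0.0633069 , -0.01693727]), 'opening': 1.002117106723477}
scene feeler 0.93 [95.6, 264.9, 124.6, 295.2] [ 0.471 -0.334  0.164] 0.204 [117.  90.  65.]
scene feeler 0.76 [137.2, 294.6, 161.8, 327.6] [ 0.578 -0.32   0.141] 0.174 [131. 108.  31.]
scene feeler 0.46 [316.6, 134.4, 387.2, 187.4] [0.676 0.452 0.022] 0.031 [168. 142. 104.]
scene stake 0.83 [290.7, 104.5, 299.7, 136.3] [0.442 0.417 0.099] 0.134 [25. 24. 26.]
scene stake 0.59 [95.3, 266.3, 122.5, 295.
[... 252 characters left out ...]
208.0, 292.7, 303.8] [ 0.639 -0.069  0.095] 0.125 [132. 131. 129.]
scene socket_mid 0.81 [196.1, 205.1, 294.1, 302.2] [ 0.64  -0.069  0.095] 0.125 [132. 131. 129.]
top feeler 0.72 [389.6, 216.2, 415.7, 228.4] [ 0.463 -0.325  0.165] 0.203 [131.  95.  61.]
top feeler 0.57 [377.7, 178.4, 399.9, 196.6] [ 0.567 -0.31   0.138] 0.173 [148. 119.  36.]
top stake 0.54 [161.2, 194.3, 178.3, 211.4] [0.526 0.275 0.128] 0.135 [215.5 212.   66.5]
top stake 0.52 [104.6, 233.6, 126.1, 247.1] [0.435 0.421 0.126] 0.134 [23. 22. 22.]
top stake 0.5 [145.1, 232.1, 162.6, 248.4] [0.426 0.313 0.137] 0.144 [150. 154. 159.]
top socket_mid 0.97 [245.9, 147.7, 338.5, 193.4] [ 0.619 -0.049  0.099] 0.125 [147. 159. 167.]
```

View pictures.

View pics/scene.png

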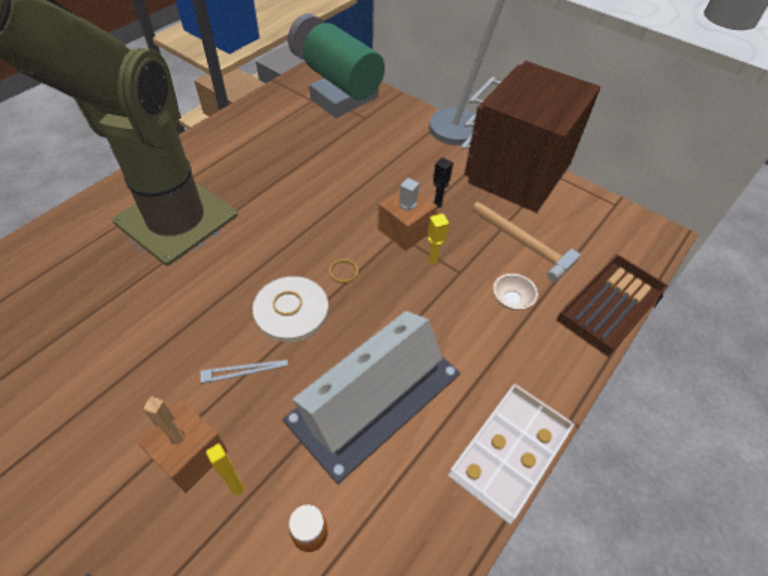

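View pics/top.png

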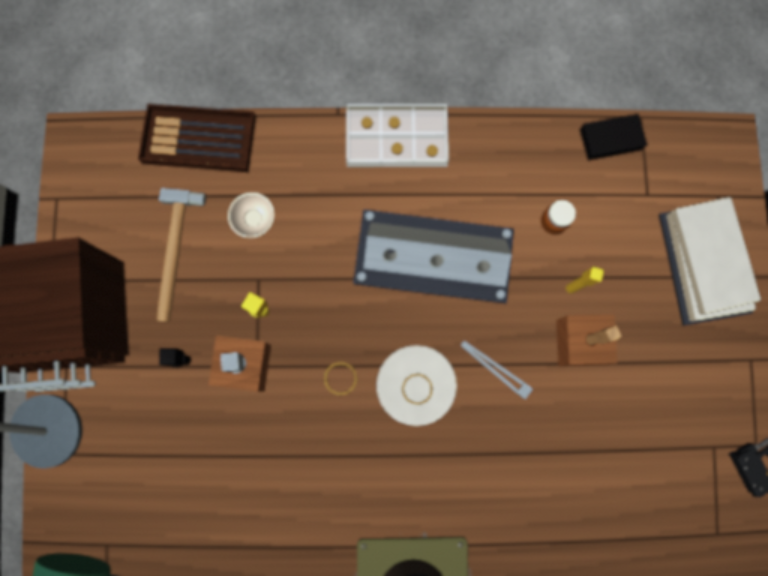

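Both views agree. In scene.png the pale feeler is at (160,415) in the right rack, with a yellow look-alike at (222,470). The plain steel stake is at (408,190) in the left rack, with black (441,180) and yellow (438,235) look-alikes. The sockets are at (325,388), (364,357) and (400,329). Next I measure precisely.

```bash
cat > m.py <<'E'
from h import *
s=snap('top'); S=snap('scene')
for nm,s in(('top',s),('scene',S)):
    P=cloud(s); m=finder.masks_of(s,'socket_mid')[0]
    x0,y0,x1,y1=[int(v) for v in m['extent']]
    N=np.cross(np.roll(P,-1,1)-np.roll(P,1,1),np.roll(P,-1,0)-np.roll(P,1,0)); N/=np.linalg.norm(N,axis=2,keepdims=True); N*=np.sign(N[...,2:])
    ok=m['pixels']&(P[...,2]>.08)&(P[...,2]<.135)&(np.abs(N[...,2]-.866)<.12)
    q=P[ok]; 
    for _ in range(5):
        c=q.mean(0); n=np.linalg.svd(q-c,full_matrices=False)[2][2]; n*=np.sign(n[2]); d=(P-c)@n
        q=P[ok&(np.abs(d)<.004)]
    print(nm,'plane',len(q),c.round(4),n.round(3),np.degrees(np.arccos(n[2])).round(1))
    # rect of face
    ax=np.cross(n,[0,0,1]);ax/=np.linalg.norm(ax)
    ay=np.array([-n[1],n[0],0])
    yv=np.array([n[1],-n[0],0]);yv/=np.linalg.norm(yv); yv*=np.sign(yv[1]); xv=np.cross(yv,n)
    uv=np.c_[(q-c)@xv,(q-c)@yv].astype(np.float32); r=cv2.minAreaRect((uv*1000).astype(np.float32)); print('rect mm',r, 'y',yv.round(3))
    # dark holes in rectified face image
    K=np.array([[s['fx'],0,s['cx']],[0,s['fy'],s['cy']],[0,0,1]])
    a=np.arange(-60,61,.5)/1000; b=np.arange(-150,151,.5)/1000
    G=c+a[:,None,None]*xv+b[None,:,None]*yv
    p=cv2.projectPoints(G.reshape(-1,3),np.array(s['rvec']),np.array(s['tvec']),K,np.array(s['D']))[0].reshape(len(a),len(b),2).astype(np.float32)
    W=cv2.remap(cv2.cvtColor(s['frame'],cv2.COLOR_RGB2GRAY),p[...,0],p[...,1],cv2.INTER_LINEAR)
    cv2.imwrite(f'pics/rect_{nm}.png',W)
    med=np.median(W[100:140,100:500]); B=(W<med*.72).astype(np.uint8)
    k,l,st,ce=cv2.connectedComponentsWithStats(B)
    for i in range(1,k):
        if 400<st[i,4]<4000: 
            g=c+((ce[i,1]-120)*.5e-3)*xv+((ce[i,0]-300)*.5e-3)*yv; print('hole',st[i],g.round(4))
E
python3 m.py
python3 -c "
import cv2,numpy as np
a=cv2.imread('pics/rect_top.png');b=cv2.imread('pics/rect_scene.png')
f=cv2.imread('pics/scene.png')
c1=cv2.resize(f[380:500,120:270],(300,240),interpolation=3);c2=cv2.resize(f[150:270,370:470],(300,240),interpolation=3)
cc=np.hstack([c1,c2]);cc=cv2.copyMakeBorder(cc,0,0,0,1,0)
cv2.imwrite('pics/rects.png',np.vstack([a,b,cc[:, :a.shape[1]]]) if cc.shape[1]>=a.shape[1] else np.vstack([a,b]))"
```

```text
top plane 713 [ 0.6096 -0.0435  0.1058] [-0.498  0.068  0.865] 30.2
rect mm ((-1.187490463256836, -1.4036712646484375), (254.94284057617188, 60.6458625793457), 89.86355590820312) y [0.136 0.991 0.   ]
hole [119  96  30  35 761] [ 0.5951 -0.1254  0.1039]
hole [287  96  32  37 898] [ 0.607  -0.0422  0.1042]
hole [ 451   96   38   41 1203] [0.6193 0.0405 0.1048]Traceback (most recent call last):
  File "m.py", line 10, in <module>
    c=q.mean(0); n=np.linalg.svd(q-c,full_matrices=False)[2][2]; n*=np.sign(n[2]); d=(P-c)@n
                   ~~~~~~~~~~~~~~~~~~~~~~~~~~~~~~~~~~~~~~~~~^^^
IndexError: index 2 is out of bounds for axis 0 with size 1
[ WARN:0@0.021] global loadsave.cpp:275 findDecoder imread_('pics/rect_scene.png'): can't open/read file: check file path/integrity
Traceback (most recent call last):
ValueError: all the input arrays must have same number of dimensions, but the array at index 0 has 3 dimension(s) and the array at index 1 has 2 dimension(s)
```

>>> carry_out:
  motion: [4.5,-2.2,-1,0,0,0,4.5,-2.2,-1,0,0,0,4.5,-2.2,-1,0,0,0,4.5,-2.2,0,0,0,0,3,-1.5,0,0,0,0,0,0,0,0,0,0]
  hand: 8.8

```text
clock: 1.35
tool_pos: [0.4233, -0.3704, 0.333]
eef_rot: [0.973, 0.232, 0.001, -0.0]
contact_force: [0.3, -0.9, -0.1]
opening: 0.999
```

```bash
cat > w.py <<'E'
from h import *
import sys
tag,things=sys.argv[1],sys.argv[2].split(',')
s=snap('wrist'); P=cloud(s); st=s['st']
np.savez(tag+'.npz',P=P,f=s['frame'])
M=R.from_quat(st['eef_rot']).as_matrix(); print(np.round(st['tool_pos'],4),'tool axes cols',M.round(3).tolist())
im=s['frame'][...,::-1].copy()
for t in things:
    for d in finder.masks_of(s,t)[:3]:
        p=P[d['pixels']]; p=p[~np.isnan(p[:,0])]
        if not len(p): continue
        top=np.percentile(p[:,2],98); q=p[p[:,2]>top-.004]
        r=cv2.minAreaRect((q[:,:2]*1000).astype(np.float32))
        print(t,round(d['p'],2),np.round(d['extent']),'top',top.round(4),'top rect mm',np.round(r[0],1),np.round(r[1],1),round(r[2],1),np.median(s['frame'][d['pixels']],0))
        for lo in np.arange(.085,top,.02):
            b=p[(p[:,2]>lo)&(p[:,2]<lo+.02)]
            if len(b)>10: print('   z',lo.round(3),b.mean(0).round(4),np.ptp(b,axis=0).round(3))
cv2.imwrite(f'pics/{tag}.png',im)
E
python3 w.py w1 feeler; python3 -c "
from h import *
print(snapshot('wrist')['hand_eye'])"
```

```text
[ 0.4233 -0.3704  0.333 ] tool axes cols [[0.892, 0.452, 0.002], [0.452, -0.892, 0.001], [0.002, -0.0, -1.0]]
feeler 0.96 [225. 119. 252. 148.] top 0.201 top rect mm [ 465.5 -330.9] [21.4 21.7] 26.2 [188. 153. 111.]
   z 0.185 [ 0.4661 -0.331   0.1993] [0.025 0.023 0.016]
feeler 0.73 [263.   0. 296.  62.] top 0.1711 top rect mm [ 570.4 -317. ] [21.8 22.5] 77.2 [135. 109.  38.]
   z 0.085 [ 0.5634 -0.3175  0.0929] [0.011 0.019 0.019]
   z 0.105 [ 0.5625 -0.3191  0.1194] [0.018 0.023 0.013]
   z 0.125 [ 0.5621 -0.3192  0.1355] [0.017 0.023 0.02 ]
   z 0.145 [ 0.5623 -0.3186  0.1554] [0.018 0.024 0.02 ]
   z 0.165 [ 0.5687 -0.3178  0.1695] [0.022 0.025 0.007]
[[ 7.79948815e-04 -9.58751633e-01 -2.84244083e-01  7.34421815e-02]
 [ 9.99999534e-01  9.09637228e-04 -3.24255564e-04 -6.30769291e-04]
 [ 5.69439551e-04 -2.84243698e-01  9.58751895e-01 -8.18613852e-02]
 [ 0.00000000e+00  0.00000000e+00  0.00000000e+00  1.00000000e+00]]
```

View pics/w1.png

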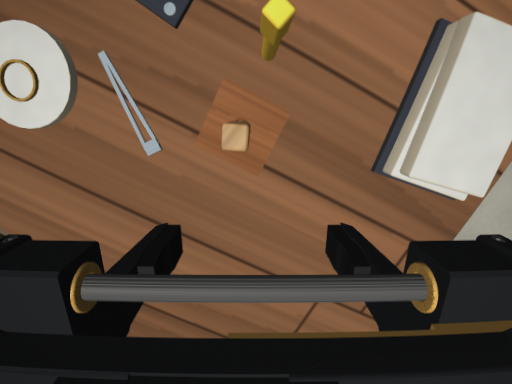

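Wrist view: the pale wooden feeler is at (235,137) in its rack, and the yellow look-alike is at (277,30). The handle is already square to the tool, and its top at z=0.201 is as expected. I'll grasp it.

>>> carry_out:
  motion: [2.8,-0.8,-0.0,0,0,0,2.8,-0.8,2,0,0,0,0,0,4,0,0,0,0,0,4,0,0,0,0,0,1.8,0,0,0,0,0,0,0,0,0]

```text
clock: 2.25
tool_pos: [0.4622, -0.3353, 0.2134]
eef_rot: [0.974, 0.228, -0.002, -0.001]
contact_force: [0.4, -0.3, 0.6]
opening: 0.998
```

>>> carry_out:
  motion: [0,0,0,0,0,0,0,0,0,0,0,0,0,0,0,0,0,0,0,0,0,0,0,0]
  hand: 1.5
  grip_force: 25

```text
clock: 2.75
tool_pos: [0.4641, -0.3341, 0.2152]
eef_rot: [0.973, 0.229, 0.0, 0.0]
contact_force: [0.2, -0.1, -0.2]
opening: 0.57
```

>>> carry_out:
  motion: [0.2,-0.2,0,0,0,0,0,0,0,0,0,0,0,0,0,0,0,0,0,0,0,0,0,0]

```text
clock: 3.25
tool_pos: [0.4649, -0.3313, 0.2147]
eef_rot: [0.973, 0.229, 0.0, 0.0]
contact_force: [0.3, -0.5, 0.5]
opening: 0.246
```

>>> carry_out:
  motion: [0,0,-0.5,0,0,0,0,0,-3,0,0,0,0,0,-4,0,0,0,0,0,-4,0,0,0,0,0,-3,0,0,0,0,0,0,0,0,0]

```text
clock: 4.0
tool_pos: [0.4657, -0.3319, 0.3621]
eef_rot: [0.973, 0.229, 0.002, 0.002]
contact_force: [-0.5, -0.2, -1.5]
opening: 0.25
```

>>> carry_out:
  motion: [2.8,-4.2,-0.3,0,0,0,2.8,-4.2,-0.3,0,0,0,2.8,-4.2,-0.3,0,0,0,2.8,-4.2,-0.3,0,0,0,2.8,-4.2,-0.3,0,0,0,2.8,-4.2,-0.3,0,0,0,0,0,0,0,0,0.15,0,0,0,0,0,0.15]

```text
clock: 5.0
tool_pos: [0.5019, -0.03, 0.3763]
eef_rot: [0.997, 0.08, -0.001, -0.0]
contact_force: [1.0, -0.1, -1.6]
opening: 0.243
```

>>> carry_out:
  motion: [0,0,0,0,0,0.15,0,0,0,0,0,0.163,0,0,0,0,0,0,0,0,0,0,0,0]

```text
clock: 5.5
tool_pos: [0.5023, -0.0308, 0.3771]
eef_rot: [0.997, -0.074, -0.001, 0.0]
contact_force: [0.5, -0.2, -0.6]
opening: 0.25
```

```bash
python3 w.py w2 socket_mid,feeler; python3 -c "
from h import *
print(monitor.get_state()['q'].round(2))"
```

```text
[ 0.5023 -0.0308  0.3771] tool axes cols [[0.989, -0.147, -0.001], [-0.147, -0.989, -0.0], [-0.001, 0.0, -1.0]]
socket_mid 0.7 [144.  31. 364. 116.] top 0.1209 top rect mm [628.5 -48.2] [260.5  15.4] 82.2 [162. 174. 181.]
   z 0.085 [ 0.606  -0.0456  0.0967] [0.107 0.267 0.02 ]
   z 0.105 [ 0.6237 -0.0475  0.1139] [0.073 0.261 0.018]
feeler 0.93 [229. 174. 283. 311.] top 0.3625 top rect mm [509.4 -31.5] [21.5 37.7] 82.0 [92. 69. 45.]
   z 0.185 [ 0.5093 -0.0314  0.1999] [0.01  0.02  0.011]
   z 0.205 [ 0.5095 -0.0309  0.2152] [0.011 0.02  0.02 ]
   z 0.225 [ 0.5095 -0.0313  0.2351] [0.012 0.02  0.019]
   z 0.245 [ 0.5093 -0.0313  0.2553] [0.011 0.019 0.02 ]
   z 0.265 [ 0.5094 -0.0313  0.2754] [0.011 0.02  0.02 ]
   z 0.285 [ 0.5101 -0.0313  0.2927] [0.007 0.017 0.017]
   z 0.305 [ 0.5121 -0.0317  0.3157] [0.006 0.022 0.02 ]
   z 0.325 [ 0.5119 -0.0318  0.3357] [0.013 0.024 0.02 ]
   z 0.345 [ 0.5075 -0.031   0.3569] [0.024 0.024 0.019]
feeler 0.88 [416.  71. 512.  99.] top 0.1701 top rect mm [ 571.6 -312.2] [16.8 22.5] 84.5 [153. 124.  42.]
   z 0.085 [ 0.5718 -0.3088  0.0951] [0.018 0.009 0.02 ]
   z 0.105 [ 0.5715 -0.3074  0.1169] [0.024 0.019 0.02 ]
   z 0.125 [ 0.5713 -0.3075  0.1356] [0.025 0.02  0.02 ]
   z 0.145 [ 0.5719 -0.3074  0.1555] [0.025 0.019 0.02 ]
   z 0.165 [ 0.5713 -0.3107  0.1686] [0.024 0.017 0.006]
feeler 0.57 [384.   0. 435.  20.] top 0.0697 top rect mm [ 683.6 -284.7] [22.9  3.9] 82.2 [89.  48.5 22. ]
[-0.    0.43 -0.04  1.83  0.02  0.88 -1.77]
```

View pics/w2.png

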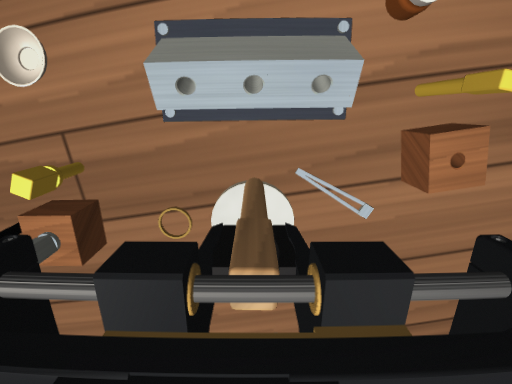

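The feeler hangs straight in the jaws (foot at about (254,185)). Sockets in this image are at (185,86), (253,84) and (321,83). I'll measure the mouths from this wrist shot.

```bash
cat > b.py <<'E'
from h import *
def block(s,nm):
    P=cloud(s); st=s['st']
    H=np.array(s['hand_eye']); T=np.eye(4); T[:3,:3]=R.from_quat(st['eef_rot']).as_matrix(); T[:3,3]=st['tool_pos']
    C=np.linalg.inv(T@H); K=np.array([[s['fx'],0,s['cx']],[0,s['fy'],s['cy']],[0,0,1]])
    c=np.array([.608,-.043,.1055]); n=np.array([-.498,.068,.865])
    for _ in range(6):
        ok=(np.abs((P-c)@n)<.005)&(np.linalg.norm(P-[.608,-.043,.1055],axis=2)<.14)
        q=P[ok]; c=q.mean(0); n=np.linalg.svd(q-c,full_matrices=False)[2][2]; n*=np.sign(n[2])
    yv=np.array([n[1],-n[0],0]);yv/=np.linalg.norm(yv); xv=np.cross(yv,n)
    uv=np.c_[(q-c)@xv,(q-c)@yv]; r=cv2.minAreaRect((uv*1000).astype(np.float32))
    print('plane',len(q),c.round(4),'n',n.round(4),'tilt',np.degrees(np.arccos(n[2])).round(2),'rect',np.round(r[0],1),np.round(r[1],1),round(r[2],2))
    # y along row from the rect
    a=np.arange(-60,61,.5)/1000; b=np.arange(-150,151,.5)/1000
    G=c+a[:,None,None]*xv+b[None,:,None]*yv
    p=cv2.projectPoints(G.reshape(-1,3),cv2.Rodrigues(C[:3,:3])[0],C[:3,3],K,np.array(s['D']))[0].reshape(len(a),len(b),2).astype(np.float32)
    W=cv2.remap(cv2.cvtColor(s['frame'],cv2.COLOR_RGB2GRAY),p[...,0],p[...,1],cv2.INTER_CUBIC); cv2.imwrite(f'pics/rect_{nm}.png',W)
    med=np.median(W[90:150,100:500]); k,l,sa,ce=cv2.connectedComponentsWithStats((W<med*.8).astype(np.uint8))
    o=[]
    for i in range(1,k):
        x,y,w,h,A=sa[i]
        if 400<A<3500 and w<70 and h<70:
            g=c+((ce[i,1]-120)*xv+(ce[i,0]-300)*yv)*.5e-3; o.append(g); print('hole',sa[i],g.round(4))
    return c,n,xv,yv,o
if __name__=='__main__':
    s=snap('wrist'); c,n,xv,yv,o=block(s,'w')
    print('spacing',[np.linalg.norm(o[i]-o[i+1]).round(4) for i in range(len(o)-1)],'axis',((o[-1]-o[0])/np.linalg.norm(o[-1]-o[0])).round(4))
    R0=c+0*n
E
python3 b.py
```

```text
plane 9613 [ 0.6088 -0.0459  0.1072] n [-0.4911  0.065   0.8687] tilt 29.7 rect [-2.8  0.4] [261.2  63.9] 89.72
hole [ 109   94   48   47 1215] [ 0.5965 -0.1275  0.1063]
hole [ 291   94   36   47 1324] [ 0.608  -0.0421  0.1064]
hole [ 450   95   47   47 1710] [0.6193 0.0398 0.1067]
spacing [np.float64(0.0861), np.float64(0.0827)] axis [0.1352 0.9908 0.0022]
```

View pics/rect_w.png

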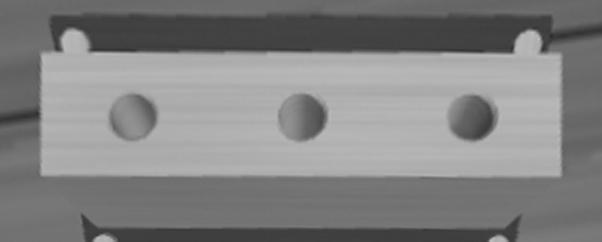

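>>> carry_out:
  motion: [0,0,0,0,0,-0.016,0,0,0,0,0.1745,0,0,0,0,0,0.1745,0,0,0,0,0,0.1746,0,-2,0,4,0,0,0,-2.3,0,4,0,0,0,0,0,0,0,0,0,0,0,0,0,0,0]

```text
clock: 6.7
tool_pos: [0.5134, -0.0355, 0.3414]
eef_rot: [0.967, -0.067, 0.246, 0.025]
contact_force: [0.5, -0.5, -1.1]
opening: 0.245
```

```bash
cat > al.py <<'E'
from b import *
import sys
# rod of the held thing: axis from wrist cloud, compared with mouths (socket frame)
n=np.array([-.4957,.0655,.866]); yv=np.array([.131,.9914,0]); xv=np.cross(yv,n)
M=dict(L=np.array([.6190,.0395,.1065]),M=np.array([.6078,-.0448,.1065]),R=np.array([.5966,-.1289,.1065]))
def pose(st,L=.185):
    T=R.from_quat(st['eef_rot']).as_matrix(); f=np.array(st['tool_pos'])+T[:,2]*L
    print('tool z in socket',np.round([T[:,2]@xv,T[:,2]@yv,T[:,2]@n],4),'toolx',np.round([T[:,0]@xv,T[:,0]@yv],3))
    for k,m in M.items(): print(k,'foot in socket mm',np.round([(f-m)@xv*1e3,(f-m)@yv*1e3,(f-m)@n*1e3],1))
if __name__=='__main__':
    st=monitor.get_state(); pose(st,float(sys.argv[1]) if len(sys.argv)>1 else .185); print('F socket',np.round([st['contact_force']@xv,st['contact_force']@yv,st['contact_force']@n],1),st['clock'])
E
python3 al.py; python3 w.py w3 feeler | head -3
python3 - <<'E'
from h import *
f=np.load('w3.npz'); im=f['f'][...,::-1]; P=f['P']
cv2.imwrite('pics/w3c.png',cv2.resize(im[40:280,120:400],None,fx=2.5,fy=2.5,interpolation=3))
E
```

```text
tool z in socket [-0.0249 -0.0187 -0.9995] toolx [ 1.    -0.003]
L foot in socket mm [ 30.7 -91.6  66. ]
M foot in socket mm [30.7 -6.6 66. ]
R foot in socket mm [30.8 78.3 65.9]
F socket [-0.1 -0.5 -1.2] 6.7
[ 0.5134 -0.0355  0.3414] tool axes cols [[0.87, -0.142, 0.472], [-0.118, -0.99, -0.081], [0.478, 0.015, -0.878]]
feeler 0.93 [405. 172. 498. 209.] top 0.1702 top rect mm [ 571.2 -315.9] [22.  20.9] 75.2 [145. 117.  39.]
   z 0.085 [ 0.5708 -0.3093  0.0951] [0.02  0.009 0.02 ]
```

View pics/w3c.png

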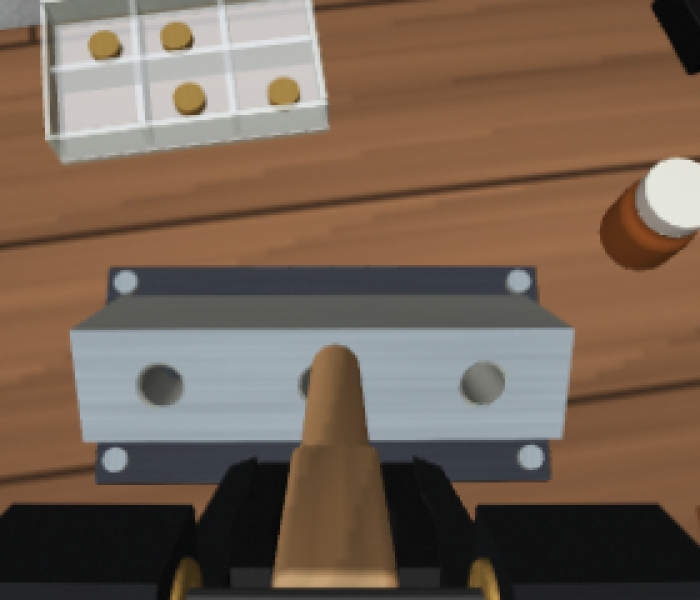

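>>> carry_out:
  motion: [0,0,0,0.019,0.025,0,-0.88,-0.08,1.2,0,0,0,-0.88,-0.08,1.2,0,0,0,-0.88,-0.08,1.2,0,0,0,-0.88,-0.08,1.2,0,0,0,0,0,0,0,0,0,0,0,0,0,0,0]

```text
clock: 7.68
tool_pos: [0.5235, -0.0316, 0.3183]
eef_rot: [0.971, -0.065, 0.231, 0.017]
contact_force: [-0.5, 0.5, -0.4]
opening: 0.248
```

```bash
python3 al.py
```

```text
tool z in socket [-0.0561 -0.0033 -0.9984] toolx [ 0.998 -0.001]
L foot in socket mm [ 21.6 -83.7  41.3]
M foot in socket mm [21.7  1.4 41.3]
R foot in socket mm [21.8 86.2 41.3]
F socket [-0.7  0.5 -0.1] 7.675
```

```bash
python3 -c "
from h import *
print(monitor.get_state()['q'].round(3))"
```

```text
[-0.163  0.447  0.128  2.212  0.898  0.043 -2.654]
```

```bash
cat > ik.py <<'E'
from h import *
from scipy.optimize import least_squares
A=[([1.1418,.68995,-.19454,1.56631,.15729,.9025,-.21508],[.27879,-.55882,.30194],[.97333,.2294,-.0003,-.0009]),
   ([-0.,.43,-.04,1.83,.02,.88,-1.77],[.5023,-.0308,.3771],[.997,-.074,-.001,0]),
   ([-.163,.447,.128,2.212,.898,.043,-2.654],[.5235,-.0316,.3183],[.971,-.065,.231,.017])]
z=lambda a:R.from_rotvec([0,0,a]); y=lambda a:R.from_rotvec([0,a,0])
def fk(q,p,sg):
    h,a,b,c,off=p
    r=z(sg[0]*q[0]); P=np.array([0,0,h]); r=r*y(q[1]); P=P+r.apply([0,0,a]); r=r*z(sg[1]*q[2])*y(q[3]); P=P+r.apply([0,0,b])
    r=r*z(sg[2]*q[4])*y(q[5]); P=P+r.apply([0,0,c]); return P,r*z(sg[3]*q[6]+off)
def fit():
    best=None
    for sg in np.ndindex(2,2,2,2):
        s=[1-2*k for k in sg]
        for o in(0,1.57,3.14,-1.57):
            f=lambda p:np.concatenate([np.r_[(fk(q,p,s)[0]-t),.2*(fk(q,p,s)[1].inv()*R.from_quat(e)).as_rotvec()] for q,t,e in A])
            r=least_squares(f,[.35,.4,.4,.2,o])
            if best is None or r.cost<best[0]: best=(r.cost,r.x,s,r.fun)
    return best
if __name__=='__main__':
    b=fit(); print(b[0],b[1].round(4),b[2],b[3].round(3))
E
python3 ik.py
```

```text
0.002960768439321486 [0.3187 0.5954 0.3181 0.2819 1.5702] [-1, -1, -1, -1] [ 0.035  0.02  -0.003  0.    -0.     0.    -0.008  0.043 -0.001 -0.
 -0.001 -0.     0.005  0.047  0.005 -0.    -0.     0.   ]
```

```bash
python3 - <<'E'
s=open('ik.py').read()
s=s.replace("h,a,b,c,off=p","h,a,b,c,off,d,e=p").replace("P=P+r.apply([0,0,a])","P=P+r.apply([0,d,a])").replace("r=r*z(sg[1]*q[2])*y(q[3]); P=P+r.apply([0,0,b])","r=r*z(sg[1]*q[2])*y(q[3]); P=P+r.apply([0,e,b])")
s=s.replace("[.35,.4,.4,.2,o]","[.35,.4,.4,.2,o,0,0]").replace("for sg in np.ndindex(2,2,2,2):\n        s=[1-2*k for k in sg]","for s in [[-1]*4]:").replace("for o in(0,1.57,3.14,-1.57)","for o in(1.57,)")
s=s.replace("if __name__","""LO=np.array([-3.01,-.46,-1.47,.13,-1,.04,-2.66]);HI=np.array([3.01,2.08,1.51,2.56,4.14,2.09,2.66])
def ik(pos,rot,p,sg,seed,prefer=None):
    f=lambda q:np.r_[10*(fk(q,p,sg)[0]-pos),3*(fk(q,p,sg)[1].inv()*rot).as_rotvec(),1e-3*(q-seed)]
    r=least_squares(f,np.clip(seed,LO+.01,HI-.01),bounds=(LO+.005,HI-.005)); return r.x,np.linalg.norm(r.fun[:6])
if __name__""")
s+='''
    p,sg=b[1],b[2]; n=np.array([-.4957,.0655,.866]); yv=np.array([.131,.9914,0]); xv=np.cross(yv,n)
    for nm,m in dict(L=[.6190,.0395,.1065],M=[.6078,-.0448,.1065],R=[.5966,-.1289,.1065]).items():
      for D,w in((.195,'hover'),(.14,'in45'),(.079,'stake')):
        for yaw in(0,90,180,270):
            Rt=R.from_matrix(np.c_[xv,-yv,-n])*z(np.radians(yaw)); o=[]
            for s5 in(0.,1.57,3.1):
              for s3 in(-.8,0,.8):
                q,e=ik(np.array(m)+n*D,Rt,p,sg,np.array([0,.5,s3,2.2,s5,.3,0])); 
                if e<.01 : o.append(q.round(2))
            u=np.unique(np.array(o),axis=0) if o else []; print(nm,w,yaw,len(u),u[:1] if len(u) else '', u[-1:] if len(u)>1 else '')
'''
open('ik.py','w').write(s)
E
python3 ik.py
```

```text
1.2108090525668822e-06 [ 0.3495  0.5627  0.3451  0.2639  1.5702 -0.0167 -0.0288] [-1, -1, -1, -1] [ 0.001  0.    -0.     0.    -0.     0.    -0.    -0.001  0.    -0.
 -0.001 -0.     0.     0.    -0.    -0.    -0.     0.   ]
L hover 0 5 [[-0.63  0.61  0.55  2.3   3.68  0.24  0.63]] [[-0.43  0.55  0.22  2.3   2.71  0.2   1.61]]
L hover 90 7 [[-0.48  0.56  0.3   2.3   2.95  0.19 -0.2 ]] [[ 0.15  0.6  -0.69  2.27  1.79  0.61  0.99]]
L hover 180 9 [[-0.31  0.54  0.03  2.29  2.3   0.26 -1.12]] [[ 0.25  0.65 -0.86  2.27  1.74  0.73 -0.53]]
L hover 270 8 [[-0.74  0.67  0.75  2.31  4.03  0.34  1.86]] [[ 0.32  0.7  -1.    2.26  1.72  0.83 -2.06]]
L in45 0 5 [[-0.59  0.75  0.55  2.27  3.66  0.35  0.64]] [[-0.33  0.67  0.1   2.26  2.7   0.3   1.64]]
L in45 90 8 [[-0.41  0.68  0.24  2.27  2.98  0.28 -0.23]] [[ 0.16  0.73 -0.69  2.24  1.93  0.68  0.91]]
L in45 180 9 [[-0.22  0.66 -0.08  2.26  2.39  0.36 -1.19]] [[ 0.27  0.8  -0.89  2.23  1.86  0.83 -0.57]]
L in45 270 8 [[-0.7   0.82  0.76  2.28  3.95  0.47  1.91]] [[ 0.35  0.86 -1.05  2.23  1.82  0.96 -2.08]]
L stake 0 5 [[-0.56  0.89  0.55  2.22 
[... 2200 characters left out ...]
.3   3.33  0.35 -0.19]] [[ 0.62  0.75 -0.78  2.28  2.1   0.58  1.12]]
R in45 180 9 [[ 0.3   0.66 -0.25  2.29  2.7   0.35 -1.11]] [[ 0.75  0.84 -1.03  2.27  1.96  0.75 -0.28]]
R in45 270 8 [[-0.25  0.78  0.67  2.32  4.02  0.61  2.23]] [[ 0.82  0.93 -1.21  2.27  1.88  0.91 -1.76]]
R stake 0 5 [[-0.18  0.88  0.55  2.26  3.85  0.61  0.79]] [[ 0.18  0.79 -0.07  2.24  3.04  0.41  1.69]]
R stake 90 8 [[ 0.07  0.8   0.11  2.25  3.33  0.43 -0.19]] [[ 0.59  0.88 -0.75  2.22  2.2   0.64  1.07]]
R stake 180 9 [[ 0.3   0.79 -0.26  2.23  2.73  0.43 -1.12]] [[ 0.71  0.98 -0.99  2.22  2.05  0.82 -0.3 ]]
R stake 270 8 [[-0.25  0.94  0.7   2.26  3.97  0.71  2.22]] [[ 0.79  1.08 -1.19  2.21  1.98  0.99 -1.74]]
```

>>> carry_out:
  motion: [0,0,-2,0,0,-0.15,0,0,0,0,0,-0.18,0,0,0,0,0,-0.18,0,0,0,0,0,-0.18,0,0,0,0,0,-0.18,0,0,0,0,0,-0.18,0,0,0,0,0,-0.18,0,0,0,0,0,-0.18]

```text
clock: 8.68
tool_pos: [0.5145, -0.0306, 0.3365]
eef_rot: [0.78, 0.582, 0.165, 0.163]
contact_force: [-0.7, -0.3, -0.2]
opening: 0.248
```

```bash
sed -i "s/st\['clock'\])$/st['clock'],'q',np.round(st['q'],2))/" al.py; python3 al.py
```

```text
tool z in socket [-0.0554 -0.0034 -0.9984] toolx [0.155 0.988]
L foot in socket mm [ 23.  -83.8  61.6]
M foot in socket mm [23.1  1.3 61.6]
R foot in socket mm [23.1 86.1 61.6]
F socket [-0.7 -0.3  0.2] 8.675 q [ 0.17  0.41 -0.36  2.19  1.22  0.27 -1.56]
```

>>> carry_out:
  motion: [0,0,0,0,0,-0.18,0,0,0,0,0,-0.18,0,0,0,0,0,-0.18,0,0,0,0,0,-0.18,0,0,0,0,0,-0.18,0,0,0,0,0,-0.18,0,0,0,0,0,-0.18,0,0,0,0,0,-0.18]

```text
clock: 9.68
tool_pos: [0.5145, -0.0307, 0.3364]
eef_rot: [0.202, 0.951, 0.016, 0.231]
contact_force: [-0.3, 0.2, -1.2]
opening: 0.246
```

```bash
python3 al.py
```

```text
tool z in socket [-0.0556 -0.0037 -0.9984] toolx [-0.958  0.283]
L foot in socket mm [ 23.  -83.9  61.6]
M foot in socket mm [23.   1.1 61.6]
R foot in socket mm [23.1 86.  61.5]
F socket [-0.8  0.2 -0.9] 9.675 q [ 0.33  0.44 -0.59  2.19  1.3   0.39 -0.2 ]
```

>>> carry_out:
  motion: [0,0,0,0,0,-0.144,0,0,0,0,0,-0.143,0,0,0,-0.004,-0.056,0,1.1,-0.06,1.6,0,0,0,1.1,-0.06,1.6,0,0,0,1.1,-0.06,1.5,0,0,0,0,0,0,0,0,0,0,0,0,0,0,0]

```text
clock: 10.68
tool_pos: [0.5097, -0.0314, 0.2796]
eef_rot: [0.066, 0.964, -0.016, 0.259]
contact_force: [0.3, 0.1, 0.0]
opening: 0.249
```

```bash
python3 al.py; python3 w.py w4 feeler
```

```text
tool z in socket [ 9.e-04  3.e-04 -1.e+00] toolx [-1.     0.006]
L foot in socket mm [  1.  -84.5  14.4]
M foot in socket mm [ 1.   0.5 14.4]
R foot in socket mm [ 1.1 85.4 14.4]
F socket [ 0.3  0.1 -0.1] 10.675 q [ 0.35  0.57 -0.66  2.31  1.94  0.51 -0.56]
[ 0.5097 -0.0314  0.2796] tool axes cols [[-0.857, 0.136, 0.497], [0.119, 0.991, -0.065], [-0.501, 0.003, -0.866]]
feeler 0.94 [230. 176. 283. 312.] top 0.2712 top rect mm [505.7 -35.7] [45.9 20.2] 8.8 [84. 62. 42.]
   z 0.105 [ 0.5917 -0.0407  0.121 ] [0.032 0.018 0.017]
   z 0.125 [ 0.583  -0.0404  0.1355] [0.019 0.02  0.02 ]
   z 0.145 [ 0.5715 -0.0387  0.1553] [0.022 0.02  0.02 ]
   z 0.165 [ 0.5602 -0.0373  0.1754] [0.022 0.02  0.02 ]
   z 0.185 [ 0.5487 -0.0358  0.1953] [0.022 0.02  0.02 ]
   z 0.205 [ 0.5333 -0.0338  0.2173] [0.018 0.022 0.02 ]
   z 0.225 [ 0.5225 -0.0323  0.2358] [0.016 0.023 0.02 ]
   z 0.245 [ 0.5118 -0.031   0.2553] [0.022 0.023 0.018]
   z 0.265 [ 0.5229 -0.0328  0.2708] [0.046 0.021 0.016]
feeler 0.84 [  0. 128.  64. 222.] top 0.1434 top rect mm [ 576.2 -306.7] [ 3.1 16. ] 71.1 [171. 139.  48.]
   z 0.085 [ 0.567  -0.3102  0.0955] [0.017 0.013 0.02 ]
   z 0.105 [ 0.5685 -0.308   0.1157] [0.023 0.018 0.02 ]
   z 0.125 [ 0.5727 -0.3064  0.1337] [0.022 0.007 0.02 ]
```

View pics/w4.png

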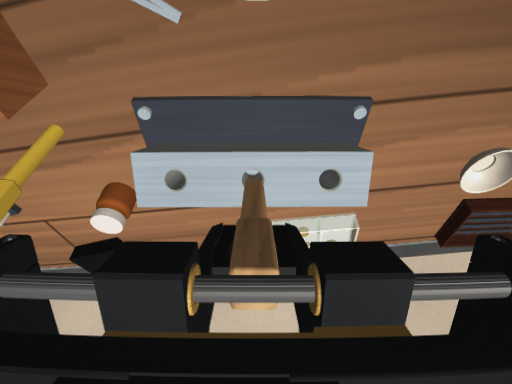

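```bash
python3 b.py
python3 - <<'E'
from h import *
from al import n,xv,yv,M
from scipy.optimize import least_squares
P=np.load('w4.npz')['P'].reshape(-1,3); d=P-M['M']
q=np.c_[d@xv,d@yv,d@n]; q=q[(np.hypot(q[:,0],q[:,1])<.02)&(q[:,2]>.02)&(q[:,2]<.11)]
f=lambda p:np.hypot(q[:,0]-p[0]-p[2]*(q[:,2]-.015),q[:,1]-p[1]-p[3]*(q[:,2]-.015))-.01
r=least_squares(f,[0,0,0,0],loss='soft_l1',f_scale=.001); print(len(q),'rod axis at foot mm, slope',(r.x[:2]*1e3).round(2),r.x[2:].round(4),np.abs(r.fun).mean())
W=cv2.imread('pics/rect_w.png',0); print(W.shape)
b=cv2.GaussianBlur(W,(5,5),1)
for k in(110,280,450):
    e=b[85:150,k-20:k+70].astype(int); print([int(x) for x in e[32,::4]])
E
```

```text
plane 11777 [ 0.6043 -0.0454  0.1047] n [-0.499   0.0663  0.864 ] tilt 30.23 rect [ 2.  -0.1] [ 63.  261.1] 0.07
hole [ 110  101   47   47 1734] [ 0.595  -0.1283  0.1058]
hole [ 447  101   50   47 1847] [0.6174 0.0393 0.1058]
spacing [np.float64(0.169)] axis [1.321e-01 9.912e-01 2.000e-04]
698 rod axis at foot mm, slope [0.71 1.27] [ 0.0023 -0.0025] 0.0001556664384552106
(242, 602)
[174, 173, 173, 173, 174, 148, 117, 115, 109, 107, 104, 99, 95, 90, 84, 76, 109, 167, 172, 172, 172, 172, 172]
[175, 175, 176, 176, 177, 125, 98, 87, 75, 63, 64, 65, 68, 71, 71, 73, 126, 176, 179, 179, 179, 180, 180]
[182, 181, 182, 182, 169, 71, 65, 66, 70, 71, 68, 66, 65, 63, 62, 84, 141, 178, 183, 183, 183, 183, 183]
```

View pics/rect_w.png

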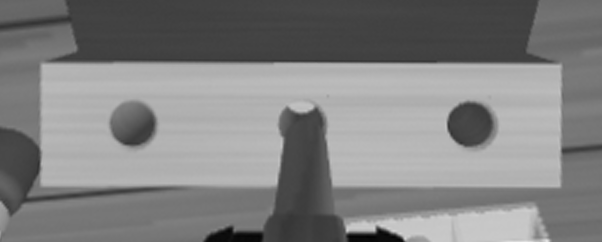

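The foot (254,175) covers the middle mouth (253,179), and the offset is about 2 mm. I'll correct it and probe the middle socket.

>>> carry_out:
  motion: [0.21,-0.07,0,0,0,0,0,0,0.7,0,0,0,0,0,0.6,0,0,0,0,0,0.5,0,0,0,0,0,0.4,0,0,0,0,0,0,0,0,0]

```text
clock: 11.58
tool_pos: [0.5185, -0.0332, 0.2585]
eef_rot: [0.066, 0.964, -0.016, 0.258]
contact_force: [0.7, 0.1, -0.9]
opening: 0.246
```

```bash
python3 al.py
```

```text
tool z in socket [-5.e-04  5.e-04 -1.e+00] toolx [-1.     0.006]
L foot in socket mm [ -2.1 -85.2  -8.3]
M foot in socket mm [-2.1 -0.2 -8.4]
R foot in socket mm [-2.  84.7 -8.4]
F socket [ 0.2  0.2 -1.1] 11.575 q [ 0.36  0.64 -0.68  2.31  2.    0.56 -0.6 ]
```

>>> carry_out:
  motion: [0,0,0.8,0,0,0,0,0,0.8,0,0,0,0,0,0.8,0,0,0,0,0,0.5,0,0,0,0,0,0,0,0,0]

```text
clock: 12.2
tool_pos: [0.5329, -0.0352, 0.2333]
eef_rot: [0.066, 0.964, -0.016, 0.258]
contact_force: [0.7, -0.2, -1.5]
opening: 0.246
```

>>> carry_out:
  motion: [0,0,0.3,0,0,0,0,0,0.3,0,0,0,0,0,0.3,0,0,0,0,0,0.2,0,0,0,0,0,0,0,0,0]

```text
clock: 12.82
tool_pos: [0.5383, -0.0358, 0.2241]
eef_rot: [0.066, 0.964, -0.016, 0.258]
contact_force: [-0.8, -1.3, -1.3]
opening: 0.245
```

```bash
python3 al.py
```

```text
tool z in socket [ 0.e+00  4.e-04 -1.e+00] toolx [-1.     0.006]
L foot in socket mm [ -1.9 -85.2 -48.1]
M foot in socket mm [ -1.8  -0.1 -48.1]
R foot in socket mm [ -1.8  84.7 -48.2]
F socket [-1.2 -1.4 -0.8] 12.825 q [ 0.36  0.74 -0.69  2.28  2.08  0.63 -0.64]
```

>>> carry_out:
  motion: [0,0,0.4,0,0,0,0,0,0.4,0,0,0,0,0,0.4,0,0,0,0,0,0,0,0,0]

```text
clock: 13.32
tool_pos: [0.5444, -0.0366, 0.2135]
eef_rot: [0.066, 0.964, -0.016, 0.258]
contact_force: [-0.4, -1.4, -1.7]
opening: 0.249
```

```bash
python3 al.py|tail -1; python3 w.py w5 feeler|grep -A9 "^feeler 0.9"
```

```text
F socket [-1.1 -1.5 -1.4] 13.325 q [ 0.36  0.76 -0.69  2.27  2.1   0.64 -0.65]
feeler 0.95 [228. 192. 282. 310.] top 0.205 top rect mm [558.3 -38.3] [20.5  6.6] 82.2 [83. 62. 41.]
   z 0.085 [ 0.5997 -0.0448  0.1   ] [0.015 0.02  0.016]
   z 0.105 [ 0.5921 -0.0418  0.1151] [0.035 0.027 0.02 ]
   z 0.125 [ 0.5801 -0.0407  0.134 ] [0.022 0.02  0.019]
   z 0.145 [ 0.5646 -0.0385  0.1563] [0.015 0.023 0.02 ]
   z 0.165 [ 0.5536 -0.0374  0.1758] [0.016 0.024 0.02 ]
   z 0.185 [ 0.5479 -0.0365  0.1945] [0.021 0.023 0.02 ]
   z 0.205 [ 0.5593 -0.0379  0.2052] [0.006 0.018 0.001]
feeler 0.69 [  2. 131.  25. 167.] top 0.0397 top rect mm [ 574.7 -308.2] [2.2 9.2] 61.9 [170. 139.  47.]
```

Middle is clear: there was no resistance at 60 mm depth. Now the right socket.

>>> carry_out:
  motion: [0,0,-1.5,0,0,0,0,0,-2.2,0,0,0,0,0,-2.2,0,0,0,0,0,-1.3,0,0,0,0,0,0,0,0,0]

```text
clock: 14.05
tool_pos: [0.5083, -0.0315, 0.2774]
eef_rot: [0.066, 0.963, -0.016, 0.259]
contact_force: [0.1, 0.5, -1.4]
opening: 0.247
```

>>> carry_out:
  motion: [0,-2.5,0,0,0,0,0,-2.5,0,0,0,0,0,-2,0,0,0,0,0,-1.49,0,0,0,0,0,0,0,0,0,0,0,0,0,0,0,0]

```text
clock: 14.8
tool_pos: [0.4973, -0.1151, 0.2759]
eef_rot: [0.065, 0.964, -0.015, 0.258]
contact_force: [-0.9, -0.1, -1.1]
opening: 0.245
```

```bash
python3 al.py
```

```text
tool z in socket [ 1.e-04  2.e-03 -1.e+00] toolx [-1.     0.005]
L foot in socket mm [  -2.2 -168.8   11.9]
M foot in socket mm [ -2.2 -83.8  11.9]
R foot in socket mm [-2.1  1.1 11.9]
F socket [-1.3 -0.3 -0.5] 14.8 q [ 0.56  0.58 -0.65  2.32  2.09  0.41 -0.5 ]
```

>>> carry_out:
  motion: [0.0,-0.09,0,0.002,0,0,0,0,0.6,0,0,0,0,0,0.6,0,0,0,0,0,0.5,0,0,0,0,0,0.4,0,0,0,0,0,0,0,0,0]

```text
clock: 15.55
tool_pos: [0.5073, -0.1182, 0.2574]
eef_rot: [0.066, 0.964, -0.017, 0.258]
contact_force: [1.3, -0.5, -0.6]
opening: 0.246
```

```bash
python3 al.py
```

```text
tool z in socket [-4.0e-04 -1.2e-03 -1.0e+00] toolx [-1.     0.006]
L foot in socket mm [  -2.6 -171.2   -9.3]
M foot in socket mm [ -2.6 -86.2  -9.4]
R foot in socket mm [-2.5 -1.3 -9.4]
F socket [ 0.9 -0.3 -1.2] 15.55 q [ 0.57  0.64 -0.66  2.31  2.13  0.46 -0.53]
```

In the mouth without resistance. Going on down.

>>> carry_out:
  motion: [0.03,0.06,0.8,0,0,0,0,0,0.8,0,0,0,0,0,0.8,0,0,0,0,0,0.4,0,0,0,0,0,0,0,0,0]

```text
clock: 16.18
tool_pos: [0.5211, -0.1196, 0.233]
eef_rot: [0.066, 0.964, -0.017, 0.258]
contact_force: [0.4, 0.0, -1.6]
opening: 0.247
```

>>> carry_out:
  motion: [0,0,0.3,0,0,0,0,0,0.3,0,0,0,0,0,0.3,0,0,0,0,0,0.2,0,0,0,0,0,0,0,0,0]

```text
clock: 16.8
tool_pos: [0.5265, -0.1203, 0.2237]
eef_rot: [0.066, 0.964, -0.017, 0.258]
contact_force: [-0.8, 0.1, -1.7]
opening: 0.245
```

```bash
python3 al.py
```

```text
tool z in socket [-1.0e-04 -1.5e-03 -1.0e+00] toolx [-1.     0.006]
L foot in socket mm [  -2.8 -170.8  -48.1]
M foot in socket mm [ -2.7 -85.8 -48.2]
R foot in socket mm [ -2.6  -0.9 -48.2]
F socket [-1.5  0.  -1. ] 16.8 q [ 0.56  0.73 -0.68  2.28  2.19  0.54 -0.56]
```

>>> carry_out:
  motion: [0,0,0.3,0,0,0,0,0,0.3,0,0,0,0,0,0.3,0,0,0,0,0,0,0,0,0]

```text
clock: 17.3
tool_pos: [0.531, -0.1209, 0.2158]
eef_rot: [0.066, 0.964, -0.017, 0.258]
contact_force: [0.2, -1.0, -1.7]
opening: 0.248
```

```bash
python3 al.py; python3 w.py w6 feeler|grep "^feeler 0.9"
```

```text
tool z in socket [-1.0e-04 -1.4e-03 -1.0e+00] toolx [-1.     0.006]
L foot in socket mm [  -2.8 -170.8  -57.2]
M foot in socket mm [ -2.7 -85.8 -57.3]
R foot in socket mm [ -2.6  -0.9 -57.3]
F socket [-0.6 -1.  -1.6] 17.3 q [ 0.56  0.76 -0.68  2.27  2.2   0.55 -0.56]
feeler 0.9 [227. 190. 282. 311.] top 0.2073 top rect mm [ 525.9 -126.5] [48.5 19.7] 11.6 [84. 63. 42.]
```

Right is clear too, so the left socket should be the blocked one. I'll verify that by contact.

>>> carry_out:
  motion: [0,0,-1.5,0,0,0,0,0,-2.2,0,0,0,0,0,-2.2,0,0,0,0,0,-1.1,0,0,0,0,0,0,0,0,0]

```text
clock: 18.02
tool_pos: [0.4961, -0.1162, 0.2777]
eef_rot: [0.066, 0.963, -0.017, 0.259]
contact_force: [0.5, 0.6, -2.7]
opening: 0.248
```

>>> carry_out:
  motion: [0,2.8,0,0,0,0,0,3,0,0,0,0,0,3,0,0,0,0,0,3,0,0,0,0,0,3,0,0,0,0,0,2.27,0,0,0,0,0,0,0,0,0,0,0,0,0,0,0,0]

```text
clock: 19.02
tool_pos: [0.5193, 0.0518, 0.2763]
eef_rot: [0.067, 0.964, -0.018, 0.258]
contact_force: [0.4, -0.5, -0.8]
opening: 0.249
```

```bash
python3 al.py
```

```text
tool z in socket [-9.0e-04 -3.2e-03 -1.0e+00] toolx [-1.     0.006]
L foot in socket mm [-2.3 -1.5 12.3]
M foot in socket mm [-2.2 83.6 12.3]
R foot in socket mm [ -2.1 168.4  12.2]
F socket [-0.  -0.5 -0.9] 19.025 q [ 0.14  0.6  -0.68  2.27  1.79  0.61 -0.59]
```

>>> carry_out:
  motion: [0.02,0.08,0,-0.0025,0,0,0,0,0.6,0,0,0,0,0,0.6,0,0,0,0,0,0.5,0,0,0,0,0,0.4,0,0,0,0,0,0,0,0,0]

```text
clock: 19.77
tool_pos: [0.5301, 0.0515, 0.2582]
eef_rot: [0.067, 0.964, -0.017, 0.258]
contact_force: [0.4, -2.1, -1.6]
opening: 0.245
```

```bash
python3 al.py
```

```text
tool z in socket [ 0.e+00 -8.e-04 -1.e+00] toolx [-1.     0.006]
L foot in socket mm [-1.8  0.1 -8.8]
M foot in socket mm [-1.8 85.2 -8.8]
R foot in socket mm [ -1.7 170.   -8.8]
F socket [-0.2 -2.  -1.7] 19.775 q [ 0.15  0.65 -0.68  2.26  1.85  0.64 -0.63]
```

>>> carry_out:
  motion: [0,-0.02,0.8,0,0,0,0,-0.02,0.8,0,0,0,0,0,0.8,0,0,0,0,0,0.6,0,0,0,0,0,0,0,0,0]

```text
clock: 20.4
tool_pos: [0.5451, 0.0495, 0.232]
eef_rot: [0.066, 0.964, -0.016, 0.258]
contact_force: [1.6, -4.2, -2.9]
opening: 0.248
```

>>> carry_out:
  motion: [0,0,0.2,0,0,0,0,0,0.2,0,0,0,0,0,0.2,0,0,0,0,0,0.2,0,0,0,0,0,0,0,0,0]

```text
clock: 21.02
tool_pos: [0.5482, 0.0493, 0.2263]
eef_rot: [0.066, 0.964, -0.016, 0.259]
contact_force: [-5.6, -4.7, 9.4]
opening: 0.246
```

```bash
python3 al.py
```

```text
tool z in socket [ 9.e-04  3.e-04 -1.e+00] toolx [-1.     0.005]
L foot in socket mm [ -1.8   0.5 -45.5]
M foot in socket mm [ -1.8  85.6 -45.5]
R foot in socket mm [ -1.7 170.4 -45.6]
F socket [ 0.4 -5.4 10.6] 21.025 q [ 0.16  0.74 -0.68  2.24  1.94  0.68 -0.68]
```

Contact: 10.6 N at 45.5 mm depth in the left socket, so it is the blocked one. Releasing the feeler here.

>>> carry_out:
  motion: [0,-0.06,-0.1,0,0,0,0,0,0,0,0,0]

```text
clock: 21.28
tool_pos: [0.5481, 0.049, 0.2265]
eef_rot: [0.066, 0.964, -0.016, 0.258]
contact_force: [-1.3, -4.3, 1.4]
opening: 0.252
```

>>> carry_out:
  motion: [0,0,0,0,0,0,0,0,0,0,0,0,0,0,0,0,0,0,0,0,0,0,0,0,0,0,0,0,0,0]
  hand: 6.5

```text
clock: 21.9
tool_pos: [0.5481, 0.0492, 0.2266]
eef_rot: [0.066, 0.964, -0.016, 0.258]
contact_force: [-0.8, -0.6, 0.1]
opening: 0.732
```

>>> carry_out:
  motion: [0,0,-2,0,0,0,0,0,-3,0,0,0,0,0,-3,0,0,0,0,0,0,0,0,0]
  hand: 8.0

```text
clock: 22.4
tool_pos: [0.5083, 0.0546, 0.2976]
eef_rot: [0.065, 0.963, -0.016, 0.26]
contact_force: [-0.4, 0.2, -0.2]
opening: 0.907
```

```bash
cat > chk.py <<'E'
from h import *
from al import n,xv,yv,M
from scipy.optimize import least_squares
import sys
s=snap(sys.argv[1]); P=cloud(s).reshape(-1,3); d=P-M[sys.argv[2]]; rad,lo,hi=[float(v) for v in sys.argv[3:6]]
q=np.c_[d@xv,d@yv,d@n]; q=q[(np.hypot(q[:,0],q[:,1])<.028)]
print('top above face',np.percentile(q[:,2],99).round(4)); q=q[(q[:,2]>lo)&(q[:,2]<hi)]
f=lambda p:np.hypot(q[:,0]-p[0]-p[2]*q[:,2],q[:,1]-p[1]-p[3]*q[:,2])-rad
r=least_squares(f,[0,0,0,0],loss='soft_l1',f_scale=.001); print(len(q),'axis at mouth mm, slope',(r.x[:2]*1e3).round(2),r.x[2:].round(4))
E
python3 chk.py wrist L .01 .01 .06; python3 al.py|tail -1
```

```text
top above face 0.265
81 axis at mouth mm, slope [-3.19 -0.58] [-0.0856  0.0025]
F socket [-0.2  0.1 -0. ] 22.45 q [ 0.14  0.54 -0.67  2.28  1.72  0.58 -0.54]
```

>>> carry_out:
  motion: [0,0,-4,0,0,0,0,0,0,0,0.17,0,0,0,0,0,0.17,0,0,0,0,0,0.17,0,0,0,0,0,0.014,0,0,0,0,0,0,0]

```text
clock: 23.2
tool_pos: [0.4903, 0.0464, 0.3271]
eef_rot: [0.076, 0.992, -0.025, 0.094]
contact_force: [-1.1, -0.3, 0.4]
opening: 0.909
```

>>> carry_out:
  motion: [1.1,4,-0.5,0,0,0,1.1,4.2,-0.5,0,0,0,1.1,4.2,-0.5,0,0,0,1.1,4.2,-0.5,0,0,0,1.1,4.2,-0.5,0,0,0,0,4.2,0,0,0,0,0,0,0,0,0,0]

```text
clock: 24.08
tool_pos: [0.47, 0.3069, 0.3332]
eef_rot: [0.073, 0.993, -0.023, 0.095]
contact_force: [-0.2, -0.9, 0.1]
opening: 0.907
```

```bash
python3 al.py | tail -1; python3 w.py w7 stake_head
```

```text
F socket [-0.1 -0.9  0.1] 24.075 q [-0.31  0.61 -0.72  1.8   0.74  0.93  0.04]
[0.47   0.3069 0.3332] tool axes cols [[-0.971, 0.15, 0.185], [0.141, 0.988, -0.06], [-0.192, -0.032, -0.981]]
stake_head 0.84 [337.  78. 396. 112.] top 0.1313 top rect mm [436.8 428.8] [31.1 30.2] 1.6 [19. 18. 19.]
   z 0.085 [0.432  0.4177 0.0954] [0.029 0.026 0.02 ]
   z 0.105 [0.4319 0.418  0.1154] [0.03  0.026 0.02 ]
   z 0.125 [0.4355 0.428  0.1298] [0.031 0.031 0.007]
stake_head 0.83 [246.  79. 285. 120.] top 0.1413 top rect mm [426.8 316.6] [30.3 30. ] 5.7 [170. 182. 190.]
   z 0.085 [0.4138 0.3188 0.0917] [0.023 0.032 0.02 ]
   z 0.105 [0.4118 0.3153 0.1154] [0.004 0.029 0.018]
   z 0.125 [0.4254 0.3168 0.1395] [0.031 0.032 0.018]
```

View pics/w7.png

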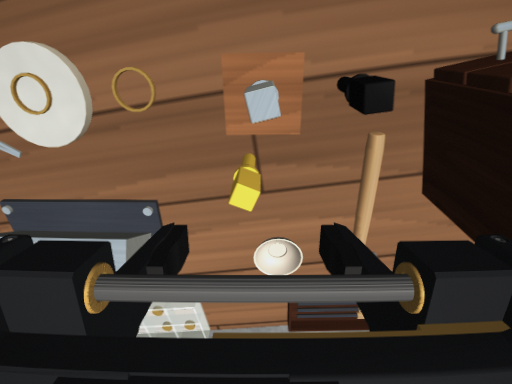

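Steel stake is at (263,103) in its rack, between black (367,93) and yellow (246,190). It is the plain steel one in the rack. Its head's rectangle (30x30, top at z=0.141) matches. Levelling the tool and turning it to the head.

>>> carry_out:
  motion: [0,0,0,-0.016,0.1,0,0,0,0,-0.016,0.095,0,0,0,0,0,0,-0.124,0,0,0,0,0,-0.124,3.0,1.0,0,0,0,0,0,0,0,0,0,0]
  hand: 8.6

```text
clock: 24.92
tool_pos: [0.4388, 0.3092, 0.3337]
eef_rot: [-0.048, 0.999, -0.002, -0.002]
contact_force: [0.4, -0.5, -0.1]
opening: 0.974
```

```bash
python3 al.py | tail -1; python3 w.py w8 stake_head
```

```text
F socket [ 0.4 -0.4 -0.3] 24.925 q [-0.18  0.66 -0.88  1.77  0.59  1.01  0.37]
[0.4388 0.3092 0.3337] tool axes cols [[-0.995, -0.097, -0.004], [-0.097, 0.995, -0.005], [0.004, -0.004, -1.0]]
stake_head 0.95 [207. 207. 244. 265.] top 0.131 top rect mm [528.6 281. ] [30.2 30.1] 59.0 [170. 139.  50.]
   z 0.085 [0.5172 0.2829 0.0954] [0.023 0.039 0.02 ]
   z 0.105 [0.5171 0.2829 0.1156] [0.024 0.039 0.02 ]
   z 0.125 [0.5274 0.281  0.1297] [0.039 0.038 0.007]
stake_head 0.86 [325. 163. 375. 201.] top 0.131 top rect mm [436.5 429. ] [30.3 29.5] 0.0 [21. 20. 20.]
   z 0.085 [0.4311 0.4189 0.0955] [0.029 0.027 0.02 ]
   z 0.105 [0.4308 0.4192 0.1155] [0.029 0.028 0.02 ]
   z 0.125 [0.4355 0.428  0.1297] [0.03  0.03  0.007]
stake_head 0.67 [121. 107. 162. 147.] top 0.0093 top rect mm [401.2 134. ] [59.3 60.3] 25.2 [168. 133.  71.]
```

Run:
```python
from h import *
P=np.load('w8.npz')['P'].reshape(-1,3)
q=P[(np.hypot(P[:,0]-.427,P[:,1]-.316)<.04)&(P[:,2]>.132)&(P[:,2]<.155)]
print(len(q),np.percentile(q[:,2],[5,50,95]).round(4),cv2.minAreaRect((q[:,:2]*1000).astype(np.float32)))
```

```text
777 [0.1383 0.1397 0.141 ] ((426.055419921875, 316.4308776855469), (29.54412078857422, 29.126779556274414), 6.130359649658203)
```

>>> carry_out:
  motion: [1.2,0.84,2,0,0,0,0,0,3.5,0,0,0,0,0,3.5,0,0,0,0,0,3.5,0,0,0,0,0,0,0,0,0,0,0,0,0,0,0]

```text
clock: 25.78
tool_pos: [0.428, 0.3177, 0.2097]
eef_rot: [-0.047, 0.999, -0.001, -0.001]
contact_force: [0.8, 0.0, 0.4]
opening: 0.976
```

```bash
python3 al.py | tail -1; python3 -c "
from h import *
s=monitor.get_state();print(s['tool_pos'],R.from_quat(s['eef_rot']).as_matrix().round(3))"
```

```text
F socket [ 0.9  0.1 -0. ] 25.775 q [-0.29  0.81 -0.74  1.91  0.79  0.75  0.17]
[0.42801128 0.31767907 0.20967479] [[-0.996 -0.094 -0.003]
 [-0.094  0.996 -0.001]
 [ 0.003 -0.001 -1.   ]]
```

>>> carry_out:
  motion: [0.2,-0.1,2.5,0,0,0,0,0,2.5,0,0,0,0,0,0,0,0,0]

```text
clock: 26.15
tool_pos: [0.4254, 0.316, 0.159]
eef_rot: [-0.047, 0.999, -0.001, -0.002]
contact_force: [0.4, -0.6, -1.1]
opening: 0.977
```

>>> carry_out:
  motion: [0,0,0,0,0,0,0,0,0,0,0,0,0,0,0,0,0,0,0,0,0,0,0,0,0,0,0,0,0,0,0,0,0,0,0,0,0,0,0,0,0,0]
  hand: 2.3
  grip_force: 40

```text
clock: 27.02
tool_pos: [0.4251, 0.3161, 0.1587]
eef_rot: [-0.047, 0.999, -0.001, -0.002]
contact_force: [0.9, -0.7, 1.0]
opening: 0.335
```

Stake gripped (opening 29.5 mm). Lifting it and carrying it towards the right socket.

>>> carry_out:
  motion: [0,0,-2,0,0,0,0,0,-3.5,0,0,0,0,0,-3.5,0,0,0,0,0,-3.5,0,0,0,0,0,-3.5,0,0,0,0,0,-3.5,0,0,0,0,0,-2,0,0,0,0,0,0,0,0,0]

```text
clock: 28.02
tool_pos: [0.426, 0.3168, 0.3742]
eef_rot: [-0.047, 0.999, -0.001, -0.002]
contact_force: [0.4, -0.4, -5.4]
opening: 0.337
```

>>> carry_out:
  motion: [0.1,-4,0,0,0,0,0.1,-4.2,0,0,0,0,0.1,-4.2,0,0,0,0,0.2,-4.2,0,0,0,0,0.2,-4.2,0,0,0,0,0.2,-4.2,0,0,0,0,0.2,-4.2,0,0,0,0,0.2,-4.2,0,0,0,0]

```text
clock: 29.02
tool_pos: [0.4437, -0.0189, 0.3728]
eef_rot: [-0.047, 0.999, -0.001, -0.004]
contact_force: [0.1, -0.1, -5.1]
opening: 0.34
```

>>> carry_out:
  motion: [0,-4,0,0,0,0,0,-4,0,0,0,0,0,0,0,0,0,0.112,0,0,0,0,0,0.113,0,0,0,0,0,0]

```text
clock: 29.65
tool_pos: [0.4513, -0.097, 0.3732]
eef_rot: [0.064, 0.998, -0.001, -0.003]
contact_force: [0.5, -1.0, -4.8]
opening: 0.336
```

```bash
python3 al.py .149
```

```text
tool z in socket [-0.5058 -0.0031 -0.8626] toolx [-0.863 -0.002]
L foot in socket mm [ -70.5 -157.7  176.6]
M foot in socket mm [-70.4 -72.7 176.5]
R foot in socket mm [-70.4  12.2 176.5]
F socket [-1.8 -0.9 -4.5] 29.65 q [ 0.72  0.51 -0.94  1.91  0.49  0.98  1.  ]
```

>>> carry_out:
  motion: [0,0,0,-0.003,-0.13,0,0,0,0,0,-0.13,0,0,0,0,0,-0.13,0,0,0,0,0,-0.13,0,0,0,0,0,0,0,0,0,0,0,0,0]

```text
clock: 30.4
tool_pos: [0.4556, -0.099, 0.374]
eef_rot: [0.064, 0.968, -0.021, 0.241]
contact_force: [-0.1, 0.5, -4.8]
opening: 0.337
```

```bash
python3 al.py .149
```

```text
tool z in socket [-0.0344 -0.0109 -0.9993] toolx [-0.999 -0.002]
L foot in socket mm [   4.1 -160.4  154.6]
M foot in socket mm [  4.1 -75.3 154.6]
R foot in socket mm [  4.2   9.5 154.6]
F socket [-2.5  0.5 -4.1] 30.4 q [ 0.57  0.3  -0.61  2.26  1.07  0.27  0.46]
```

>>> carry_out:
  motion: [0,0,0,-0.011,-0.034,0,0.3,-0.3,2.3,0,0,0,0.3,-0.3,2.3,0,0,0,0.3,-0.3,2.3,0,0,0,0.26,-0.25,2.3,0,0,0,0,0,2.3,0,0,0,0,0,1.5,0,0,0,0,0,0,0,0,0]

```text
clock: 31.4
tool_pos: [0.5059, -0.1187, 0.2653]
eef_rot: [0.066, 0.963, -0.018, 0.259]
contact_force: [-0.0, 0.0, -6.0]
opening: 0.334
```

```bash
python3 al.py .149
```

```text
tool z in socket [ 0.0017 -0.0032 -1.    ] toolx [-1.     0.004]
L foot in socket mm [   0.5 -172.1   34.2]
M foot in socket mm [  0.6 -87.1  34.2]
R foot in socket mm [ 0.6 -2.2 34.2]
F socket [-3.   0.  -5.2] 31.4 q [ 0.57  0.62 -0.67  2.3   2.1   0.45 -0.5 ]
```

>>> carry_out:
  motion: [0,0,0,-0.003,0.002,0,0,0,0,0,0,0]

```text
clock: 31.65
tool_pos: [0.505, -0.1186, 0.267]
eef_rot: [0.064, 0.964, -0.018, 0.259]
contact_force: [0.8, -0.3, -4.4]
opening: 0.338
```

```bash
python3 al.py .149; python3 chk.py wrist R .01 .04 .095;  python3 w.py w9 stake|head -5
```

```text
tool z in socket [ 0.0018 -0.0024 -1.    ] toolx [-1.     0.001]
L foot in socket mm [   0.6 -172.1   36.2]
M foot in socket mm [  0.6 -87.   36.1]
R foot in socket mm [ 0.7 -2.2 36.1]
F socket [-1.5 -0.2 -4.2] 31.65 q [ 0.57  0.61 -0.66  2.31  2.1   0.44 -0.49]
top above face 0.2286
360 axis at mouth mm, slope [ 2.97 -1.65] [-0.0061  0.0005]
[ 0.5049 -0.1186  0.267 ] tool axes cols [[-0.858, 0.133, 0.497], [0.114, 0.991, -0.068], [-0.502, -0.002, -0.865]]
stake 0.85 [219. 188. 286. 316.] top 0.2582 top rect mm [ 501.8 -117.3] [30.1 53.9] 81.0 [70. 70. 66.]
   z 0.105 [ 0.6126 -0.1309  0.116 ] [0.022 0.035 0.015]
   z 0.125 [ 0.5699 -0.127   0.1412] [0.01  0.019 0.008]
   z 0.145 [ 0.562  -0.1259  0.1555] [0.021 0.021 0.02 ]
```

View pics/w9.png

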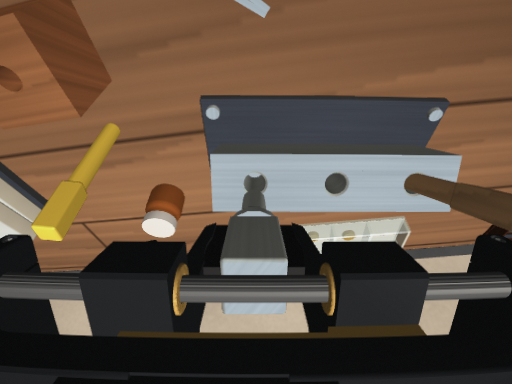

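Feeler stands in the left socket (420,184). The stake's foot (254,180) is in front of the right mouth (255,182), with about 5 mm of x offset measured. I'll correct and enter.

>>> carry_out:
  motion: [0.5,0.17,0,-0.002,0,0,0,0,1.2,0,0,0,0,0,1.0,0,0,0,0,0,0.6,0,0,0,0,0,0,0,0,0]

```text
clock: 32.42
tool_pos: [0.5147, -0.1181, 0.2388]
eef_rot: [0.064, 0.964, -0.017, 0.258]
contact_force: [-0.2, -0.4, -4.6]
opening: 0.336
```

```bash
python3 al.py .149; python3 chk.py wrist R .01 .02 .08
```

```text
tool z in socket [-3.e-04  2.e-04 -1.e+00] toolx [-1.     0.001]
L foot in socket mm [  -5.5 -169.9    6.9]
M foot in socket mm [ -5.5 -84.8   6.9]
R foot in socket mm [-5.4 -0.   6.8]
F socket [-2.4 -0.4 -4. ] 32.425 q [ 0.58  0.69 -0.69  2.3   2.16  0.52 -0.54]
top above face 0.1981
335 axis at mouth mm, slope [-0.15  0.42] [-0.0939  0.0021]
```

```bash
python3 chk.py wrist R .01 .012 .06; python3 chk.py wrist R .01 .02 .065;python3 chk.py top R .01 .012 .06
```

```text
top above face 0.1986
349 axis at mouth mm, slope [-3.14  0.53] [-0.0055 -0.001 ]
top above face 0.1989
296 axis at mouth mm, slope [-2.97  0.5 ] [-0.0062 -0.0016]
top above face 0.551
41 axis at mouth mm, slope [-2.36  1.2 ] [-0.0182 -0.003 ]
```

>>> carry_out:
  motion: [-0.04,-0.05,0,0,0,0,0,0,0.5,0,0,0,0,0,0.5,0,0,0,0,0,0.5,0,0,0,0,0,0,0,0,0]

```text
clock: 33.25
tool_pos: [0.5224, -0.1197, 0.2262]
eef_rot: [0.064, 0.964, -0.017, 0.258]
contact_force: [0.0, 0.2, -4.6]
opening: 0.34
```

```bash
python3 al.py .149|tail -2
```

```text
R foot in socket mm [-4.9 -0.6 -8. ]
F socket [-2.3  0.2 -4. ] 33.25 q [ 0.57  0.73 -0.7   2.29  2.18  0.54 -0.55]
```

>>> carry_out:
  motion: [0,0,0.7,0,0,0,0,0,0.8,0,0,0,0,0,0.8,0,0,0,0,0,0.8,0,0,0,0,0,0,0,0,0]

```text
clock: 33.88
tool_pos: [0.5379, -0.1218, 0.1992]
eef_rot: [0.064, 0.964, -0.017, 0.258]
contact_force: [0.4, -0.8, -4.8]
opening: 0.34
```

```bash
python3 al.py .149|tail -2
```

```text
R foot in socket mm [ -4.9  -0.7 -39.2]
F socket [-2.  -0.7 -4.4] 33.875 q [ 0.57  0.8  -0.7   2.26  2.22  0.59 -0.56]
```

>>> carry_out:
  motion: [0,0,0.7,0,0,0,0,0,0.7,0,0,0,0,0,0.6,0,0,0,0,0,0.4,0,0,0,0,0,0,0,0,0]

```text
clock: 34.5
tool_pos: [0.5497, -0.1233, 0.1788]
eef_rot: [0.064, 0.964, -0.017, 0.258]
contact_force: [-0.2, -0.5, -5.2]
opening: 0.334
```

>>> carry_out:
  motion: [0,0,0.2,0,0,0,0,0,0.2,0,0,0,0,0,0.2,0,0,0,0,0,0,0,0,0]

```text
clock: 35.0
tool_pos: [0.5527, -0.1237, 0.1738]
eef_rot: [0.064, 0.964, -0.017, 0.259]
contact_force: [-0.2, 0.1, -4.9]
opening: 0.332
```

```bash
python3 al.py .149|tail -2
```

```text
R foot in socket mm [ -4.5  -0.7 -68.6]
F socket [-2.6  0.  -4.1] 35.0 q [ 0.56  0.87 -0.69  2.23  2.25  0.62 -0.56]
```

>>> carry_out:
  motion: [0,0,0.15,0,0,0,0,0,0.15,0,0,0,0,0,0,0,0,0,0,0,0,0,0,0]

```text
clock: 35.5
tool_pos: [0.5535, -0.1238, 0.1724]
eef_rot: [0.063, 0.964, -0.017, 0.259]
contact_force: [-7.3, -0.4, 8.2]
opening: 0.338
```

```bash
python3 al.py .149|tail -2
```

```text
R foot in socket mm [ -4.4  -0.6 -70.2]
F socket [-2.1 -1.3 10.7] 35.5 q [ 0.56  0.87 -0.69  2.23  2.26  0.62 -0.56]
```

The collar is on the face (70.2 mm, about 15 N over the weight). Releasing.

>>> carry_out:
  motion: [0,0,0,0,0,0,0,0,0,0,0,0,0,0,0,0,0,0,0,0,0,0,0,0,0,0,0,0,0,0]
  hand: 6.5

```text
clock: 36.12
tool_pos: [0.5542, -0.1239, 0.1713]
eef_rot: [0.064, 0.964, -0.017, 0.259]
contact_force: [0.9, -0.6, 0.1]
opening: 0.737
```

>>> carry_out:
  motion: [0,0,-1.5,0,0,0,0,0,-2.5,0,0,0,0,0,-2.5,0,0,0,0,0,-2.5,0,0,0,0,0,-2.5,0,0,0,0,0,-2,0,0,0,0,0,0,0,0,0]

```text
clock: 37.0
tool_pos: [0.4866, -0.1149, 0.2899]
eef_rot: [0.063, 0.963, -0.018, 0.26]
contact_force: [-0.5, 0.1, 0.0]
opening: 0.734
```

```bash
python3 al.py|tail -1; echo stake; python3 chk.py top R .018 .001 .007;  echo feeler; python3 chk.py wrist L .01 .01 .06; python3 w.py w10 jar | head -1
python3 - <<'E'
from h import *
from al import n,xv,yv,M
P=np.load('w10.npz')['P'].reshape(-1,3); d=P-M['R']; q=np.c_[d@xv,d@yv,d@n]
q=q[np.hypot(q[:,0],q[:,1])<.03]
t=q[(q[:,2]>.05)&(q[:,2]<.07)]; print('stake head top height mm (expect 60)',np.median(t[:,2])*1e3,'rect',cv2.minAreaRect((t[:,:2]*1e3).astype(np.float32)),len(t))
A=np.c_[t[:,:2],np.ones(len(t))]; m=np.abs(t[:,2]-np.median(t[:,2]))<.004; print('slope of top',np.linalg.lstsq(A[m],t[m,2],rcond=None)[0].round(3))
b=np.load('top.npz')['f'].astype(int); s=snap('top')['frame']; a=s.astype(int)
cv2.imwrite('pics/end.png',np.hstack([s[130:300,90:430][...,::-1],]).repeat(2,0).repeat(2,1))
E
```

```text
F socket [-0.5  0.1  0.3] 37.0 q [ 0.57  0.54 -0.65  2.33  2.06  0.39 -0.47]
stake
top above face 0.6631
29 axis at mouth mm, slope [4.58 0.63] [-1.4392 -0.1499]
feeler
top above face 0.1264
531 axis at mouth mm, slope [-2.83 -0.28] [-0.0937  0.0038]
[ 0.4871 -0.115   0.2884] tool axes cols [[-0.858, 0.132, 0.497], [0.114, 0.991, -0.066], [-0.501, -0.0, -0.865]]
stake head top height mm (expect 60) 60.19603215437609 rect ((-3.8434581756591797, -0.1286325454711914), (29.320842742919922, 29.590415954589844), 89.88971710205078) 1046
slope of top [0.014 0.    0.06 ]
```

View pics/w10.png

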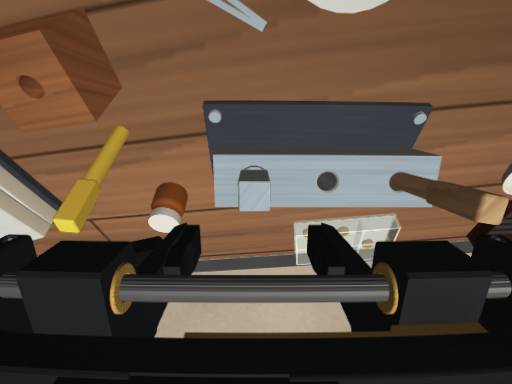

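The picture shows the stake's head (255,190) flush over the right socket and the feeler (400,182) in the left, with the fingers clear of both. Head top is 60.2 mm above the face (expected 60), tilt about 0.014 rad. Feeler top is 126 mm above the face, so its foot is about 44 mm deep.

```bash
python3 -c "
from plant import workorder
print(workorder.finish_job())"
```

```text
the job is handed in; nothing more can be done
None
```

The feeler is standing, let go, in the left socket, which is the blocked one. The stake is seated home in the right socket and let go. I handed the job in at about 37 s on the robot's clock; it reports no verdict.

**Feeling for the stub:** The middle and right sockets gave no resistance at 60 and 57 mm depth. The left one stopped the feeler at 45.5 mm with about 10 N, so I left it there.

**Last checks:**
- **Feeler:** its top stands about 126 mm above the block's face, so the foot is about 44 mm deep. It leans about 0.09 rad towards the robot, a little more than I expected from the bore's play. By my estimate the foot is still within about 2 mm of the bore's axis.
- **Stake:** its head top is 60.2 mm above the face (60 expected) and its tilt is about 0.014 rad. The collar met the face at 70.2 mm depth.
- **Robot:** contact force on the gripper was about 0 N, with the fingers clear of both pieces.

**Weaker checks:**
- **Socket position:** the wrist camera gave socket positions 1.6 mm apart between its two orientations. The stake therefore read 3.8 mm off my first estimate of the axis, which is about 2 mm off the corrected one.
- **Collar fit:** a check from the top camera had too few points to be usable.
- **Other things on the bench:** I did not measure whether any of them moved. I felt no unexpected contact, and nothing looked disturbed in the last wrist picture, which shows only part of the bench.

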